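Fit the last spring on the back of an old panel

ROBOT

A 6-joint arm with a two-finger parallel gripper is mounted at the origin on the work surface. World frame = base frame: x ahead of the robot, y to its left, z up, the work surface at z = 0. Lengths are in mm, angles in degrees, forces in N, time in s.
With the tool pointing down it reaches from about 275 to 875 mm from the base axis. Payload 12.5 kg.
Tool frame: the origin (TCP) lies at the very end of the fingers, on their centre line; the grasp point (between the pads) lies 19 mm behind it (ctrl.tcp_to_grasp is the distance from the TCP to the grasp point, in mm); z points along the fingers, y is the line along which they close (so a half turn about z gives the same grasp; the last joint's range is limited). The gripper opens to 85 mm and grips with 20 to 120 N. Pads are 22 mm wide; open, the fingers measure 114 mm over their backs; the gripper's body (76 mm by 85 mm) begins 54 mm behind the grasp point. The pads swing forward as they close: fully open they stand 13 mm farther back than shut.
Start: joints at [63.736, 20.094, 94.641, -0, 65.266, -4.847], TCP at [200.804, 512.018, 231.29] pointing down, gripper open.
Joint ranges: [-157.81, 157.81], [-45, 120.19], [0.68, 151.7], [-89.99, 269.99], [4.06, 180], [-164.3, 164.3]. Speed limits (degrees/s): [127.2, 127.2, 159.86, 180, 180, 180].

INTERFACE

Orientations are given as [roll, pitch, yaw] about the fixed x, y, z axes, in that order (R = Rz(yaw) Ry(pitch) Rx(roll)).
In Python, from bench import sensors, vision, ctrl gives the robot as it stands.
- The arm moves only by the tool jog_arm, never from a script. Its argument "series" is a list of rows, each a list of 7 numbers: the turn, a rotation vector about the tool's x, y, z in degrees, then the shift along the tool's x, y, z in mm, then the finger opening in mm, from 0 to 85.4. A call has 1 to 5 rows; each row is the pose to reach, as a shift and turn from the pose commanded when the call began, along the tool's axes at that moment; what a row does not reach only later rows make up. A row lasts 1/8 s, in which the tool goes at most 62.5 mm and 10.7 degrees, less where a joint would pass 70% of its speed; a pose out of reach is approached as far as the arm can. A call with a gripper value outside its range is refused whole. The fingers move at their own pace and stop on an object; "force" is the grip in N (left out, the last holds). Time passes only in rows, so rows that repeat a pose let the fingers close. It gives the time, the measured TCP pose, the force, the opening and the grip force at its end, in the units of the state.
- sensors.state(): the state, without advancing time (a new reading comes with each control period).
- vision.read_camera(name): name is "scene" or "top"; returns a dict with "color" (480x640x3 uint8, blue, green, red), "mtx" (3x3 intrinsics, pixels), "T" (4x4, takes a point from camera to world coordinates). Camera axes: x right, y up, looking along -z (the intrinsics and any distortion apply to the point x, -y, -z); pixel columns grow to the right and rows downward; lengths in mm; the calibration is good to about 2 mm. A picture is of the moment at which its call begins. There is no depth.
- ctrl.sign_off(): hands the job in; it is judged then, once.
The state is a dict: "time": time; "joints": joint angles; "dq": joint speeds; "tau": joint torques, N m; "ee_pos": TCP position; "ee_rot": TCP orientation; "contact_force": force on the tool from outside, world axes, zero at the start; "torque": the same for the moment, N m; "gripper_width": finger opening in mm; "finger_force": force on a finger pad.
Only numpy, scipy, OpenCV 4.12 (cv2) and the standard library are available. Lean on these libraries where they do the work, as an engineer would, in place of code of your own. Each camera call takes 0.05 s, during which the arm holds its last target. There are 200 camera calls.

TASK

Fit the tall, wide spring on the bare brass stud on the back of the old panel: thread it down over the stud, twisting it a little whenever its turned-in wire end catches, until it sits fully home on the stud's flange, and let go. Never force it down, and leave the other springs and the brush where they are.

Things in the scene. Friction and masses are not known exactly. Their poses are not given: they have to be found in the camera images.
- spring: The spring to fit: steel compression spring standing upright on the table, 34 mm outside, 30 mm inside, 2 mm wire, 56 mm tall when free. Origin: centre of its underside while not compressed; z is its axis, up. Grip it by the upper 34 mm; the lower 22 mm close up under load by up to 14 mm at 0.6 N per mm, then it is solid (above 8.4 N); they also bend and wind a little.
- spring_foot (a point): Centre of the underside of the spring's lowest coil; it rises towards spring_top as the spring is compressed; axes as spring. On the -x side of this frame the wire end is turned inward: a straight tail 2 mm wide and 4.5 mm high (the wire doubled back), at the very bottom of the spring, pointing at the axis, its tip 6.5 mm from the axis. At the start the tail is on the robot's side (world -x) within 25 degrees.
- spring_top (a point): Centre of the spring's top, 56 mm above the origin of spring. The cut end of the top coil lies straight above the tail.
- stud: The one brass stud of the four on the panel that has no spring. Fixed. Origin at the centre of its underside (on the panel's top face), z up, axes parallel to the panel's. From below: a flange 48 mm across, 3 mm thick; a hub; a plain shank; a head at the top. Head and hub do not turn.
- stud_tip (a point): Centre of the flat top of the stud's head, 58 mm above stud_seat; axes as stud. The head is 27 mm across (1.5 mm play all round in the spring), 12 mm high, its top 5 mm coned to 21 mm. One slot 4 mm wide, rim to shank, cut down its whole height, lets the tail pass; elsewhere the tail lands on the head. The slot faces this frame's -x give or take 66 degrees: not measured, feel for it (it shows from above).
- stud_shank (a point): On the stud's axis half way up the shank, 26 mm above stud_seat. The shank is 10 mm across, from 10 to 46 mm above stud_seat. With its tail here the spring turns freely; with the tail in a slot it cannot turn.
- stud_seat (a point): Centre of the top of the flange, 31 mm above the table; axes as stud. The lowest coil must rest here. On the flange stands the hub, 26 mm across, 10 mm high (top 5 mm coned to 21 mm), with a slot like the head's: the tail must drop into it, else the spring stays 10 mm too high. Its slot also faces this frame's -x give or take 66 degrees independently of the head's: feel for it too.
- short_spring: Bystander: a spring of the same width, only 30 mm tall, standing upright. Origin at the centre of its underside.
- thin_spring: Bystander: a spring 22 mm wide and 50 mm tall, standing upright. Origin at the centre of its underside.
- brush: Bystander: a paint brush lying on the table, left of the panel. Origin under its middle.
- panel: The old wooden panel lying face down on the table, 300 x 420 x 28 mm, fixed; origin at the centre of its underside. Its four studs stand 80 mm either side of the middle in x and 90 mm in y; three of them carry springs and reach 61 mm above the panel.

How it is judged:
By the outcome, as a careful person would: the job done as asked, in the order asked, and still so for the second after the job is handed in, with the robot touching nothing.
It also fails if it takes over 72 s, if anything falls off the work surface, if the arm or the gripper's body presses on something with over 40 N, if the wrist force passes 120 N, or if a joint passes its speed limit or range.

## Working session

There is one attempt and no reset: what is moved stays moved. The work goes in short steps, Python scripts to look and compute and a tool call to move; the robot and the scene stay as the last step left them, time stands still between calls to the robot, and variables do not carry over. Pictures are saved under pics/ and viewed, at most 10 in all, crops included, and the job is handed in when it is done.

Besides the shell and the picture viewer there is one more tool, called by a JSON object that holds its "method" and its "body". jog_arm: Moves the arm, as the interface text tells. Its arguments: {"type":"object","properties":{"series":{"type":"array"},"force":{"type":"number"}},"required":["series"]}

```bash
mkdir -p pics; ls
python3 - <<'E'
from bench import sensors, vision, ctrl
import cv2,numpy as np
for n in("scene","top"):
    d=vision.read_camera(n);cv2.imwrite(f"pics/{n}0.png",d["color"]);print(n,d["mtx"].round(2).tolist(),d["T"].round(3).tolist(),[k for k in d])
print(sensors.state())
E
```

```text
pics
scene [[491.53, 0.0, 317.68], [0.0, 491.53, 239.02], [0.0, 0.0, 1.0]] [[0.877, -0.268, 0.399, 925.765], [0.481, 0.495, -0.724, -778.763], [-0.004, 0.827, 0.563, 688.964], [0.0, 0.0, 0.0, 1.0]] ['color', 'mtx', 'T']
top [[467.9, 0.0, 325.48], [0.0, 467.9, 239.67], [0.0, 0.0, 1.0]] [[0.0, 0.972, -0.234, 248.737], [-1.0, 0.002, 0.005, -1.569], [0.006, 0.234, 0.972, 1137.114], [0.0, 0.0, 0.0, 1.0]] ['color', 'mtx', 'T']
{'time': 0.1, 'joints': array([ 6.37355502e+01,  2.01218390e+01,  9.46735754e+01, -9.62185073e-04,
        6.52669961e+01, -4.84829761e+00]), 'dq': array([ 0.09692566, -0.08088289, -0.21284181, -0.02596205, -0.04281876,
       -0.00312586]), 'tau': array([-1.00874808e-03, -5.06836438e+01, -2.91873461e+01, -9.13244230e-05,
        2.58534390e-03,  8.56344627e-06]), 'ee_pos': array([200.6794308 , 511.75112755, 230.80469821]), 'ee_rot': array([-1.79937739e+02, -4.40444148e-03,  1.58584248e+02]), 'contact_force': array([-0.07853994,  0.82418509, -0.46140415]), 'torque': array([-0.05355446,  0.01154815, -0.03521005]), 'finger_force': 0.0, 'gripper_width': 85.38242337238422}
```

View pics/scene0.png

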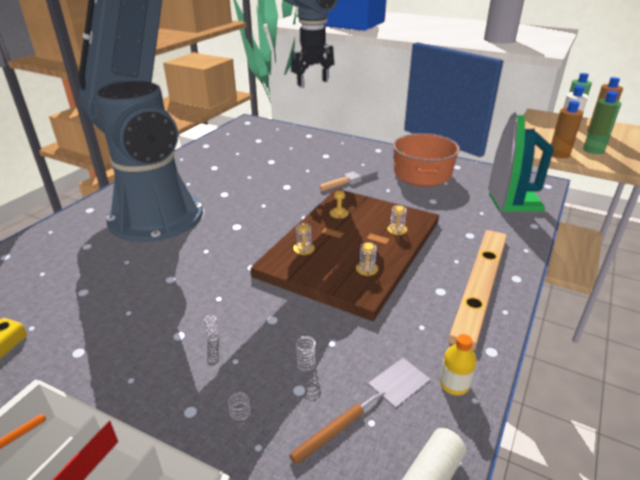

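View pics/top0.png

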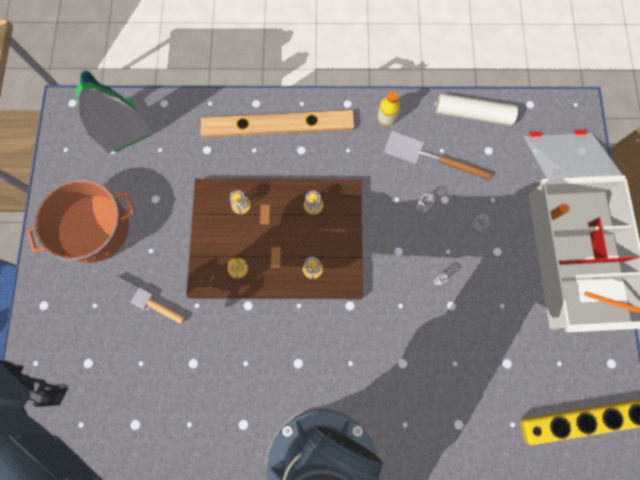

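The top view shows the bare stud at about (237,268). The tall wide spring is at about (428,200), with the short one at (482,222) and the thin one at (447,273). In the scene view the stud is at (340,205) and the spring at (306,352). Next I enlarge these spots and measure them.

```bash
cat > h.py <<'E'
from bench import sensors, vision, ctrl
import cv2,numpy as np
def ray(d,u,v):
    K=d["mtx"];p=np.array([(u-K[0,2])/K[0,0],-(v-K[1,2])/K[1,1],-1]);T=d["T"]
    return T[:3,3],T[:3,:3]@p
def onz(d,u,v,z):
    o,r=ray(d,u,v);return (o+r*(z-o[2])/r[2])
def proj(d,P):
    T=d["T"];c=T[:3,:3].T@(np.array(P,float)-T[:3,3]);q=d["mtx"]@np.array([c[0],-c[1],-c[2]]);return q[:2]/q[2]
def tri(d1,p1,d2,p2):
    A=np.zeros((3,3));b=np.zeros(3)
    for d,p in((d1,p1),(d2,p2)):
        o,r=ray(d,*p);r=r/np.linalg.norm(r);M=np.eye(3)-np.outer(r,r);A+=M;b+=M@o
    return np.linalg.solve(A,b)
def crop(im,u,v,w,h,s):
    return cv2.resize(im[v-h//2:v+h//2,u-w//2:u+w//2],None,fx=s,fy=s,interpolation=cv2.INTER_CUBIC)
E
python3 - <<'E'
from h import *
t=vision.read_camera("top");s=vision.read_camera("scene")
T,S=t["color"],s["color"]
hsv=cv2.cvtColor(T,cv2.COLOR_BGR2HSV)
m=((hsv[...,0]<20)&(hsv[...,1]>90)&(hsv[...,2]<140)).astype(np.uint8)
m=cv2.morphologyEx(m,cv2.MORPH_CLOSE,np.ones((9,9)));m=cv2.morphologyEx(m,cv2.MORPH_OPEN,np.ones((9,9)))
c=[k for k in cv2.findContours(m,0,1)[0] if cv2.boundingRect(k)[0]<270<sum(cv2.boundingRect(k)[::2])]
c=max(c,key=cv2.contourArea)
W=np.array([onz(t,*p[0],28)[:2] for p in c],np.float32);R=cv2.minAreaRect(W);print("panel",R,cv2.boundingRect(c))
for hh,cx,st in [(28,0,0)]:
    a=R[2];print(a)
cen=np.array(R[0]);w=R[1];ang=np.radians(R[2] if w[0]<w[1] else R[2]-90)
Rm=np.array([[np.cos(ang),-np.sin(ang)],[np.sin(ang),np.cos(ang)]])
for sx in(-80,80):
    for sy in(-90,90):
        p=cen+Rm@[sx,sy];print(sx,sy,p.round(1),[proj(t,[*p,z]).round(1).tolist() for z in(31,89)],[proj(s,[*p,z]).round(1).tolist() for z in(31,89)])
for z in(0,56):print(onz(t,428,200,z),onz(s,306,352,z))
a=np.hstack([crop(T,428,200,50,38,8),crop(T,237,268,50,38,8)]);b=np.hstack([crop(S,306,352,50,38,8),crop(S,340,205,50,38,8)])
cv2.imwrite("pics/m1.png",np.vstack([a,b]))
E
```

```text
panel ((524.6823120117188, 112.9687728881836), (296.77081298828125, 415.0545349121094), 0.061974748969078064) (188, 179, 174, 119)
0.061974748969078064
-80 -90 [444.8  22.9] [[312.8, 268.3], [312.2, 263.8]] [[303.2, 246.9], [302.7, 225.9]]
-80 90 [444.6 202.9] [[237.6, 268.3], [233.0, 263.8]] [[338.0, 211.6], [338.5, 191.9]]
80 -90 [604.8  23.1] [[313.1, 204.5], [312.6, 197.0]] [[366.3, 266.8], [367.7, 245.2]]
80 90 [604.6 203.1] [[240.4, 204.5], [236.1, 196.9]] [[396.2, 227.6], [398.3, 207.3]]
[ 627.58178835 -269.66752936    0.        ] [ 597.52289777 -230.90378818    0.        ]
[ 608.92461265 -256.46433503   56.        ] [ 624.2028715  -275.43458918   56.        ]
```

View pics/m1.png

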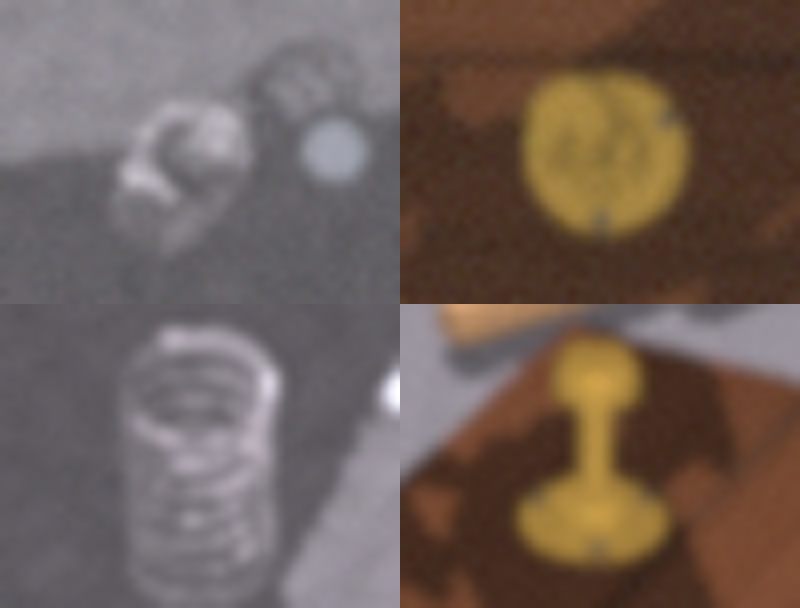

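The crops show the spring's top ring centred near (427.5,200) in top and (306,344.5) in scene. The flange is centred near (237.9,268.4) in top and (339.1,213) in scene, and the head near (339.8,195) in scene. I triangulate from these.

Run:
```python
from h import *
t=vision.read_camera("top");s=vision.read_camera("scene")
hs=cv2.cvtColor(s["color"],cv2.COLOR_BGR2HSV);ht=cv2.cvtColor(t["color"],cv2.COLOR_BGR2HSV)
def mask(h,u,v,r):
    m=((h[...,0]>18)&(h[...,0]<32)&(h[...,1]>110)&(h[...,2]>100)).astype(np.uint8);k=np.zeros_like(m);k[v-r:v+r,u-r:u+r]=1;return m*k
m=mask(ht,237,268,17);ys,xs=np.nonzero(m);print("top mask box",xs.min(),xs.max(),ys.min(),ys.max())
m=mask(hs,340,203,22)
for y in range(186,224):
    x=np.nonzero(m[y])[0]
    if len(x):print(y,x.min(),x.max(),end="; ")
print()
print("spring top tri",tri(t,(427.5,200),s,(306,344.5)),"flange tri",tri(t,(237.9,268.4),s,(339.1,213)),"head mid tri?",tri(t,(233.5,264.3),s,(339.8,195)))
for P in([612,-259,0],[612,-259,56],[444.6,202.9,31],[444.6,202.9,83]):print(P,proj(t,P),proj(s,P))
c=onz(s,306,344.5,56);e=onz(s,281+165/8,333+31/8,56);print("cut end dir scene",e-c)
e2=onz(t,403+135/8,181+180/8,56);print(e2-onz(t,427.5,200,56))
print("short",onz(t,482,222,15),onz(s,239,405,15),"thin",onz(t,450,270,50),onz(s,212,325,50))
```

```text
top mask box 227 247 258 277
191 339 341; 192 336 343; 193 336 343; 194 335 343; 195 335 344; 196 335 344; 197 335 343; 198 336 342; 199 337 341; 200 337 340; 201 337 340; 202 337 340; 203 337 341; 204 337 341; 205 338 340; 206 337 341; 207 336 341; 208 334 342; 209 333 344; 210 332 344; 211 331 347; 212 330 347; 213 330 347; 214 330 347; 215 331 346; 216 333 345; 217 335 342; 
spring top tri [ 611.81075882 -256.09170218   49.85513469] flange tri [446.07703585 203.59203318  26.57748131] head mid tri? [446.32491061 204.4099038   79.45504778]
[612, -259, 0] [424.1285889  205.81585911] [305.20220053 365.14887231]
[612, -259, 56] [428.9774317  198.79756828] [304.6277518  343.25581531]
[444.6, 202.9, 31] [237.54710256 268.25794229] [338.04450193 211.64400303]
[444.6, 202.9, 83] [233.51704311 264.27834797] [338.44944821 194.0114597 ]
cut end dir scene [-15.89490762  12.11771475   0.        ]
[-8.95513863e+00  1.89642866e+01 -2.27373675e-13]
short [ 565.26069023 -398.06314993   15.        ] [ 565.92502116 -394.55838093   15.        ] thin [ 437.78752755 -300.96400168   50.        ] [ 436.55687867 -296.12082153   50.        ]
```

```bash
cat >> h.py <<'E'
def d(p0,y0,p1,y1):
    c,s=np.cos(np.radians(y0)),np.sin(np.radians(y0));v=np.array(p1,float)-p0
    return [0,0,round(y0-y1,1)]+[round(float(k),1) for k in(c*v[0]+s*v[1],s*v[0]-c*v[1],-v[2])]
E
python3 - <<'E'
from h import *
A=[((200.8,512,231.3),158.6),((340,260,231),135.6),((475,0,200),112.6),((611,-257,160),90)]
for a,b in zip(A,A[1:]):print(d(*a,*b))
E
```

```text
[0, 0, 23.0, -221.6, -183.8, 0.3]
[0, 0, 23.0, -278.4, -91.3, 31.0]
[0, 0, 22.6, -289.5, 26.8, 40.0]
```

{"method": "jog_arm", "body": {"series": [[0,0,5,-44,-37,0,85],[0,0,10,-88,-74,0,85],[0,0,15,-133,-110,0,85],[0,0,20,-177,-147,0,85],[0,0,23,-222,-184,0,85]], "force": 30}}

```text
time: 0.92
ee_pos: [340.9, 258.0, 231.5]
ee_rot: [180.0, 0.0, 135.5]
contact_force: [0.7, 0.4, -0.5]
gripper_width: 84.8
finger_force: 0.0
```

{"method": "jog_arm", "body": {"series": [[0,0,5,-56,-18,6,85],[0,0,10,-111,-36,12,85],[0,0,15,-167,-55,18,85],[0,0,20,-222,-73,24,85],[0,0,23,-278,-91,31,85]]}}

```text
time: 1.55
ee_pos: [475.9, -1.8, 200.3]
ee_rot: [180.0, 0.0, 112.4]
contact_force: [0.1, 1.0, -0.0]
gripper_width: 85.2
finger_force: 0.0
```

{"method": "jog_arm", "body": {"series": [[0,0,5,-58,5,8,85],[0,0,10,-116,10,16,85],[0,0,15,-174,16,24,85],[0,0,20,-232,21,32,85],[0,0,22.6,-289.5,27,40,85]]}}

```text
time: 2.17
ee_pos: [611.9, -258.7, 159.9]
ee_rot: [180.0, -0.0, 89.9]
contact_force: [1.1, 0.5, 0.7]
gripper_width: 85.0
finger_force: 0.0
```

{"method": "jog_arm", "body": {"series": [[0,0,0,0.8,-0.5,45,85],[0,0,0,0.8,-0.5,90,85],[0,0,0,0.8,-0.5,133,85],[0,0,0,0.8,-0.5,133,85]]}}

```text
time: 2.68
ee_pos: [608.9, -255.1, 24.3]
ee_rot: [-179.7, -0.2, 90.0]
contact_force: [0.5, -0.1, 0.5]
gripper_width: 84.9
finger_force: 0.0
```

Run:
```python
from h import *
t=vision.read_camera("top");s=vision.read_camera("scene");p=sensors.state()["ee_pos"];print(p)
for n,c in(("top",t),("scene",s)):print(n,[proj(c,[p[0],p[1],z]).round(1).tolist() for z in(0,27,56)])
cv2.imwrite("pics/m2.png",np.hstack([crop(t["color"],428,200,66,80,6),crop(s["color"],306,340,66,80,6)]))
```

```text
[ 611.3877662  -256.34724376   28.58095204]
top [[423.1, 206.0], [425.4, 202.7], [427.9, 199.0]]
scene [[305.6, 364.0], [305.4, 353.7], [305.1, 342.1]]
```

View pics/m2.png

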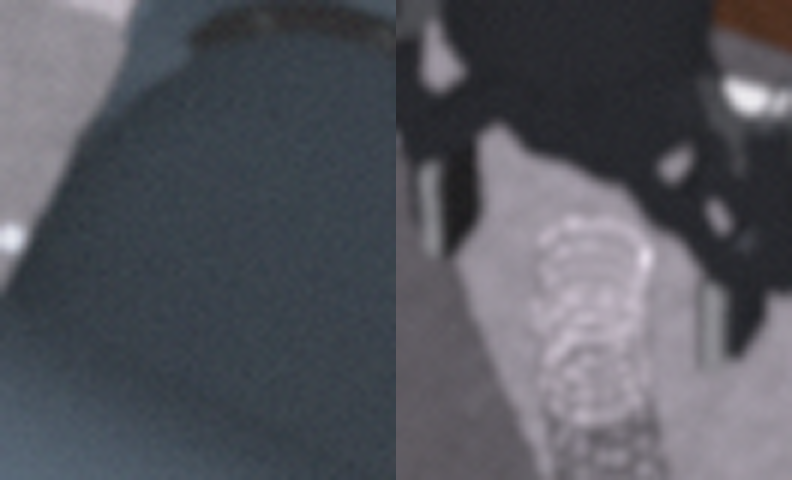

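The scene crop shows the spring at about (595,310), standing between the open pads at (450,210) and (720,320) and close to midway. The arm hides the top view. I close the gripper now.

{"method": "jog_arm", "body": {"series": [[0,0,0,0,0,0,60],[0,0,0,0,0,0,45],[0,0,0,0,0,0,36],[0,0,0,0,0,0,33],[0,0,0,0,0,0,30]], "force": 25}}

```text
time: 3.4
ee_pos: [610.9, -256.1, 27.4]
ee_rot: [180.0, 0.0, 90.0]
contact_force: [0.4, -0.3, 0.6]
gripper_width: 33.9
finger_force: 24.8
```

{"method": "jog_arm", "body": {"series": [[0,0,0,0,0,0,30],[0,0,0,0,0,0,30],[0,0,0,0,0,0,30]]}}

```text
time: 3.78
ee_pos: [610.8, -256.1, 27.3]
ee_rot: [180.0, -0.0, 90.0]
contact_force: [-0.1, -0.5, 0.9]
gripper_width: 33.5
finger_force: 24.8
```

{"method": "jog_arm", "body": {"series": [[0,0,0,0,0,0,60],[0,0,0,0,0,0,60],[0,0,-10,0,0,0,60],[0,0,-20,0,0,0,60],[0,0,-30,0,0,0,60]]}}

```text
time: 4.4
ee_pos: [610.7, -256.0, 27.2]
ee_rot: [-180.0, -0.0, 120.3]
contact_force: [-0.2, -0.5, -0.0]
gripper_width: 59.7
finger_force: 0.0
```

{"method": "jog_arm", "body": {"series": [[0,0,-10,0,0,0,60],[0,0,-20,0,0,0,60],[0,0,-30,0,0,0,60],[0,0,-40,0,0,0,60],[0,0,-45,0,0,0,60]]}}

```text
time: 5.03
ee_pos: [610.7, -256.0, 27.2]
ee_rot: [180.0, -0.0, 165.2]
contact_force: [0.4, -0.5, 0.1]
gripper_width: 60.2
finger_force: 0.0
```

{"method": "jog_arm", "body": {"series": [[0,0,0,0,0,0,50],[0,0,0,0,0,0,42],[0,0,0,0,0,0,36],[0,0,0,0,0,0,33],[0,0,0,0,0,0,30]], "force": 35}}

```text
time: 5.65
ee_pos: [610.8, -256.0, 27.3]
ee_rot: [180.0, -0.0, 165.0]
contact_force: [0.5, 1.0, 0.3]
gripper_width: 33.1
finger_force: 35.3
```

{"method": "jog_arm", "body": {"series": [[0,0,0,0,0,0,30],[0,0,0,0,0,0,30],[0,0,0,0,0,-30,30],[0,0,0,0,0,-80,30],[0,0,0,0,0,-130,30]]}}

```text
time: 6.28
ee_pos: [610.5, -255.9, 158.4]
ee_rot: [180.0, -0.0, 165.0]
contact_force: [0.2, -0.3, -0.3]
gripper_width: 33.0
finger_force: 35.2
```

Run:
```python
from h import *
s=vision.read_camera("scene");p=sensors.state()["ee_pos"];print(p,sensors.state()["gripper_width"])
for z in(p[2]-27,p[2],p[2]+29):print(proj(s,[p[0],p[1],z]).round(1).tolist())
u,v=proj(s,p).astype(int)
cv2.imwrite("pics/m3.png",crop(s["color"],u,v,80,80,7))
```

```text
[ 613.09063699 -257.17010942  166.03849438] 33.22973652676568
[304.8, 307.2]
[304.5, 294.7]
[304.2, 280.8]
```

View pics/m3.png

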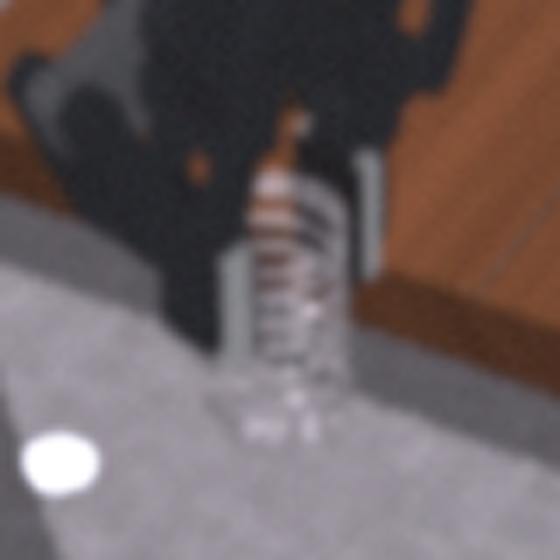

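The scene crop shows the spring held straight between the pads, from (300,185) at its top down to (285,430) at its lowest coils. I carry it over the stud.

{"method": "jog_arm", "body": {"series": [[0,0,0,28,40,0,30],[0,0,0,56,80,0,30],[0,0,0,84,120,0,30],[0,0,0,112,160,0,30],[0,0,0,139,200,0,30]]}}

```text
time: 6.95
ee_pos: [527.6, -25.5, 157.2]
ee_rot: [180.0, 0.0, 165.0]
contact_force: [-0.1, 0.8, -0.9]
gripper_width: 33.0
finger_force: 35.3
```

{"method": "jog_arm", "body": {"series": [[0,0,0,28,40,0,30],[0,0,0,56,80,0,30],[0,0,0,84,120,0,30],[0,0,0,112,160,8,30],[0,0,0,139.6,200.8,17,30]]}}

```text
time: 7.58
ee_pos: [444.9, 204.7, 140.2]
ee_rot: [180.0, 0.0, 165.0]
contact_force: [1.7, 0.6, 0.1]
gripper_width: 33.1
finger_force: 35.3
```

{"method": "jog_arm", "body": {"series": [[0,0,0,0,0,0,30],[0,0,0,0,0,0,30],[0,0,0,0,0,0,30]]}}

```text
time: 7.95
ee_pos: [446.1, 202.4, 140.5]
ee_rot: [180.0, 0.0, 164.9]
contact_force: [-0.3, 0.8, -1.1]
gripper_width: 33.0
finger_force: 35.3
```

Run:
```python
from h import *
s=vision.read_camera("scene");t=vision.read_camera("top");p=sensors.state()["ee_pos"];print(p,sensors.state()["contact_force"])
for c in(t,s):print([proj(c,[p[0],p[1],z]).round(1).tolist() for z in(31,89,p[2]-27,p[2],p[2]+29)])
cv2.imwrite("pics/m4.png",np.hstack([crop(t["color"],237,258,50,72,8),crop(s["color"],340,190,50,72,8)]))
```

```text
[445.96413133 202.46176579 140.41932017] [ 0.04792982 -0.31250716 -0.77563147]
[[237.8, 267.7], [233.2, 263.2], [231.2, 261.2], [228.8, 258.8], [226.1, 256.1]]
[[338.4, 211.9], [338.9, 192.1], [339.1, 183.5], [339.3, 173.7], [339.6, 163.0]]
```

View pics/m4.png

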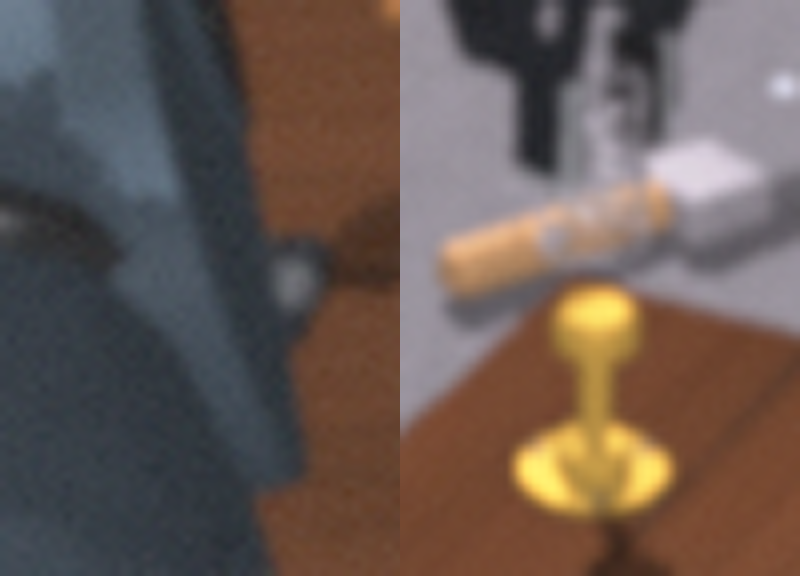

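In the top view the arm hides the spring. In the scene crop the spring's lower ring is centred near x=593 and the stud head near x=597, so they line up within about 1 mm. I lower gently to first contact and check the first top picture for a hint of the slot.

{"method": "jog_arm", "body": {"series": [[0,0,0,0,0,11,30],[0,0,0,0,0,22,30],[0,0,0,0,0,24,30],[0,0,0,0,0,24,30],[0,0,0,0,0,24,30]]}}

```text
time: 8.68
ee_pos: [445.7, 203.3, 116.5]
ee_rot: [180.0, 0.0, 165.0]
contact_force: [-0.1, -0.0, -0.0]
gripper_width: 33.5
finger_force: 35.4
```

{"method": "jog_arm", "body": {"series": [[0,0,0,0,0,2,30],[0,0,0,0,0,4,30],[0,0,0,0,0,5,30],[0,0,0,0,0,5,30],[0,0,0,0,0,5,30]]}}

```text
time: 9.3
ee_pos: [445.6, 203.3, 111.4]
ee_rot: [180.0, 0.0, 165.0]
contact_force: [0.5, 0.5, 2.5]
gripper_width: 33.4
finger_force: 35.6
```

Run:
```python
from h import *
t=vision.read_camera("top");I=cv2.imread("pics/top0.png").astype(np.float32)
st=sensors.state();print(st["ee_pos"],st["contact_force"],st["torque"])
for c0,z in(((444.8,203),89),((444.8,203),41)):
  for a in range(105,260,10):
    v=[]
    for r in(6,8,10,12):
        u=proj(t,[c0[0]+r*np.cos(np.radians(a)),c0[1]+r*np.sin(np.radians(a)),z]);v.append(cv2.getRectSubPix(I,(1,1),(float(u[0]),float(u[1]))).ravel()[1:].sum())
    print(a,np.round(v).astype(int),end=" | ")
  print()
```

```text
[445.6570994  203.3006473  111.39068375] [ 1.17552695 -0.03841542  3.12782643] [ 0.08389408 -0.10391195  0.03161281]
105 [297 295 282 250] | 115 [294 294 287 272] | 125 [289 290 287 279] | 135 [283 282 282 283] | 145 [274 275 274 274] | 155 [266 265 264 269] | 165 [260 254 253 260] | 175 [260 257 253 257] | 185 [263 263 261 267] | 195 [272 272 269 270] | 205 [282 277 271 269] | 215 [285 280 269 259] | 225 [289 281 268 254] | 235 [291 281 266 253] | 245 [293 284 269 255] | 255 [296 287 273 258] | 
105 [269 265 259 255] | 115 [269 268 266 265] | 125 [270 271 271 277] | 135 [272 275 277 283] | 145 [273 279 280 284] | 155 [273 279 278 280] | 165 [272 275 274 275] | 175 [273 273 273 275] | 185 [273 272 270 273] | 195 [271 273 272 272] | 205 [266 274 279 280] | 215 [264 278 286 289] | 225 [266 281 282 285] | 235 [268 277 276 276] | 245 [271 279 273 270] | 255 [272 285 269 267] |
```

Contact is about 3 N, 5 mm into the spring, so the tail rests on the head as expected. The image shows a dark notch near 170°, and the tail is at roughly 150°. I sweep the yaw upward in small steps and watch for the force drop.

{"method": "jog_arm", "body": {"series": [[0,0,-2,0,0,0,30],[0,0,-4,0,0,0,30],[0,0,-6,0,0,0,30],[0,0,-8,0,0,0,30],[0,0,-8,0,0,0,30]]}}

```text
time: 9.98
ee_pos: [445.5, 203.2, 111.3]
ee_rot: [-180.0, -0.0, 173.0]
contact_force: [-0.1, 0.5, 2.7]
gripper_width: 33.3
finger_force: 35.7
```

{"method": "jog_arm", "body": {"series": [[0,0,-2,0,0,0,30],[0,0,-4,0,0,0,30],[0,0,-6,0,0,0,30],[0,0,-8,0,0,0,30],[0,0,-8,0,0,0,30]]}}

```text
time: 10.6
ee_pos: [445.6, 203.2, 111.3]
ee_rot: [-180.0, 0.0, -179.0]
contact_force: [-0.5, 0.1, 2.5]
gripper_width: 33.2
finger_force: 35.7
```

Run:
```python
from h import *
for _ in range(4):
    st=sensors.state();print(st["ee_pos"].round(1),st["contact_force"].round(2),st["torque"].round(3))
    vision.read_camera("top")
```

```text
[445.6 203.2 111.3] [-0.51  0.11  2.54] [ 0.069  0.092 -0.005]
[445.5 203.2 111.3] [ 0.34 -0.29  2.91] [-0.012  0.043 -0.048]
[445.5 203.2 111.3] [-0.28 -0.03  1.94] [0.035 0.045 0.016]
[445.5 203.3 111.3] [-0.5   0.5   3.16] [ 0.005  0.068 -0.038]
```

Still on the head, so I carry on.

{"method": "jog_arm", "body": {"series": [[0,0,-2,0,0,0,30],[0,0,-4,0,0,0,30],[0,0,-6,0,0,0,30],[0,0,-8,0,0,0,30],[0,0,-8,0,0,0,30]]}}

```text
time: 11.42
ee_pos: [445.5, 203.3, 111.3]
ee_rot: [-180.0, 0.0, -171.0]
contact_force: [-0.1, 0.3, 2.4]
gripper_width: 33.5
finger_force: 35.7
```

{"method": "jog_arm", "body": {"series": [[0,0,-2,0,0,0,30],[0,0,-4,0,0,0,30],[0,0,-6,0,0,0,30],[0,0,-8,0,0,0,30],[0,0,-8,0,0,0,30]]}}

```text
time: 12.05
ee_pos: [445.5, 203.3, 111.3]
ee_rot: [180.0, -0.0, -163.0]
contact_force: [-1.4, 0.5, 2.7]
gripper_width: 32.8
finger_force: 35.7
```

```bash
cat > r.py <<'E'
from h import *
F=[]
for _ in range(6):
    st=sensors.state();F.append(np.r_[st["contact_force"],st["torque"]*100,st["ee_pos"],st["joints"][5]]);vision.read_camera("top")
print(np.mean(F,0).round(2).tolist())
E
python3 r.py
```

```text
[-1.56, 0.69, 2.43, 16.78, 22.36, -1.07, 445.48, 203.27, 111.27, -87.9]
```

{"method": "jog_arm", "body": {"series": [[0,0,-2,0,0,0,30],[0,0,-4,0,0,0,30],[0,0,-6,0,0,0,30],[0,0,-8,0,0,0,30],[0,0,-8,0,0,0,30]]}}

```text
time: 12.98
ee_pos: [445.8, 203.2, 111.4]
ee_rot: [-180.0, 0.0, -155.0]
contact_force: [0.5, -0.8, 2.0]
gripper_width: 33.1
finger_force: 35.7
```

```bash
python3 r.py
python3 - <<'E'
from h import *
s=vision.read_camera("scene")
cv2.imwrite("pics/m5.png",crop(s["color"],340,190,60,60,10))
E
```

```text
[0.81, -0.5, 2.67, -4.87, -8.58, 2.27, 445.71, 203.24, 111.36, -95.91]
```

View pics/m5.png

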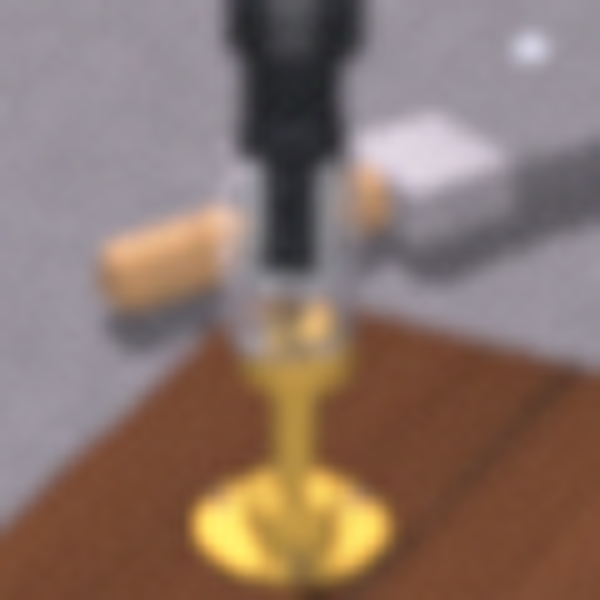

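The crop shows the lowest ring level with the head top, its front edge at (294,355) and the head around (299,340). The spring therefore rests on the head about 1 mm to the left. I shift by that and sweep back.

{"method": "jog_arm", "body": {"series": [[0,0,0,-1.2,0.2,0,30],[0,0,0,-1.2,0.2,0,30],[0,0,2,-1.2,0.2,0,30],[0,0,4,-1.2,0.2,0,30],[0,0,6,-1.2,0.2,0,30]]}}

```text
time: 13.95
ee_pos: [446.6, 203.9, 111.3]
ee_rot: [-180.0, 0.0, -161.2]
contact_force: [1.6, -0.4, 3.9]
gripper_width: 33.3
finger_force: 35.7
```

{"method": "jog_arm", "body": {"series": [[0,0,2,0,0,0,30],[0,0,4,0,0,0,30],[0,0,6,0,0,0,30],[0,0,8,0,0,0,30],[0,0,10,0,0,0,30]]}}

```text
time: 14.58
ee_pos: [446.5, 203.9, 111.3]
ee_rot: [-180.0, -0.0, -171.2]
contact_force: [-0.1, -1.5, 2.7]
gripper_width: 33.1
finger_force: 35.7
```

```bash
python3 r.py
```

```text
[-0.03, -0.23, 3.12, -6.95, -2.99, -1.14, 446.51, 203.96, 111.29, -79.8]
```

{"method": "jog_arm", "body": {"series": [[0,0,2,0,0,0,30],[0,0,4,0,0,0,30],[0,0,6,0,0,0,30],[0,0,8,0,0,0,30],[0,0,10,0,0,0,30]]}}

```text
time: 15.5
ee_pos: [446.6, 204.0, 111.3]
ee_rot: [180.0, 0.0, 178.8]
contact_force: [1.1, -0.5, 3.5]
gripper_width: 33.1
finger_force: 35.7
```

{"method": "jog_arm", "body": {"series": [[0,0,2,0,0,0,30],[0,0,4,0,0,0,30],[0,0,6,0,0,0,30],[0,0,8,0,0,0,30],[0,0,10,0,0,0,30]]}}

```text
time: 16.12
ee_pos: [446.5, 204.0, 111.3]
ee_rot: [180.0, 0.0, 168.8]
contact_force: [-0.6, -0.6, 3.2]
gripper_width: 33.2
finger_force: 35.7
```

```bash
python3 r.py
```

```text
[0.09, -0.44, 2.84, -8.4, 0.19, -0.23, 446.51, 203.95, 111.28, -59.8]
```

{"method": "jog_arm", "body": {"series": [[0,0,2,0,0,0,30],[0,0,4,0,0,0,30],[0,0,6,0,0,0,30],[0,0,8,0,0,0,30],[0,0,10,0,0,0,30]]}}

```text
time: 17.05
ee_pos: [446.5, 203.9, 111.3]
ee_rot: [180.0, 0.0, 158.8]
contact_force: [0.6, -0.5, 2.8]
gripper_width: 33.0
finger_force: 35.7
```

{"method": "jog_arm", "body": {"series": [[0,0,2,0,0,0,30],[0,0,4,0,0,0,30],[0,0,6,0,0,0,30],[0,0,8,0,0,0,30],[0,0,10,0,0,0,30]]}}

```text
time: 17.68
ee_pos: [446.4, 203.9, 111.1]
ee_rot: [-180.0, -0.0, 148.9]
contact_force: [0.2, 0.1, -0.3]
gripper_width: 33.0
finger_force: 35.3
```

```bash
python3 r.py
```

```text
[0.01, -0.16, -0.94, 3.48, -0.67, 2.09, 446.47, 203.93, 111.23, -39.8]
```

The force dropped to about 0, so the tail is in the head slot at yaw near 150°. I lower it down through the head.

{"method": "jog_arm", "body": {"series": [[0,0,-2,0,0,1,30],[0,0,-2,0,0,3,30],[0,0,-2,0,0,5,30],[0,0,-2,0,0,6,30],[0,0,-2,0,0,6,30]]}}

```text
time: 18.6
ee_pos: [446.5, 203.9, 105.2]
ee_rot: [-180.0, -0.0, 151.0]
contact_force: [-0.5, 0.3, -1.1]
gripper_width: 33.1
finger_force: 35.3
```

```bash
python3 r.py
```

```text
[-0.36, 0.15, -0.66, 0.92, 0.22, -0.76, 446.55, 203.95, 105.3, -41.87]
```

{"method": "jog_arm", "body": {"series": [[0,0,0,0,0,2,30],[0,0,0,0,0,4,30],[0,0,0,0,0,6,30],[0,0,0,0,0,8,30],[0,0,0,0,0,8,30]]}}

```text
time: 19.52
ee_pos: [446.5, 203.9, 97.1]
ee_rot: [-180.0, -0.0, 151.0]
contact_force: [0.0, 0.8, -0.7]
gripper_width: 33.3
finger_force: 35.3
```

{"method": "jog_arm", "body": {"series": [[0,0,0,0,0,2,30],[0,0,0,0,0,4,30],[0,0,0,0,0,6,30],[0,0,0,0,0,8,30],[0,0,0,0,0,8,30]]}}

```text
time: 20.15
ee_pos: [446.4, 203.9, 89.1]
ee_rot: [-180.0, -0.0, 151.0]
contact_force: [0.3, 0.8, -1.1]
gripper_width: 33.4
finger_force: 35.3
```

```bash
python3 r.py
```

```text
[0.05, 0.21, -1.05, 0.38, 1.58, -0.47, 446.54, 203.94, 89.28, -41.87]
```

Clear of the head, with the tail now at the shank. I lower to the hub.

{"method": "jog_arm", "body": {"series": [[0,0,0,0,0,4,30],[0,0,0,0,0,8,30],[0,0,0,0,0,12,30],[0,0,0,0,0,16,30],[0,0,0,0,0,19,30]]}}

```text
time: 21.08
ee_pos: [446.5, 203.9, 70.0]
ee_rot: [-180.0, -0.0, 151.0]
contact_force: [-0.3, 1.6, -1.2]
gripper_width: 33.1
finger_force: 35.3
```

{"method": "jog_arm", "body": {"series": [[0,0,0,0,0,2,30],[0,0,0,0,0,4,30],[0,0,0,0,0,6,30],[0,0,0,0,0,6,30],[0,0,0,0,0,6,30]]}}

```text
time: 21.7
ee_pos: [446.6, 204.0, 64.4]
ee_rot: [180.0, 0.0, 151.0]
contact_force: [-0.3, 0.3, 2.1]
gripper_width: 33.1
finger_force: 35.7
```

```bash
python3 r.py
```

```text
[-0.14, 0.01, 2.3, -1.74, -0.15, -0.37, 446.63, 203.98, 64.4, -41.87]
```

{"method": "jog_arm", "body": {"series": [[0,0,-2,0,0,0,30],[0,0,-4,0,0,0,30],[0,0,-6,0,0,0,30],[0,0,-8,0,0,0,30],[0,0,-10,0,0,0,30]]}}

```text
time: 22.62
ee_pos: [446.5, 203.9, 64.3]
ee_rot: [-180.0, -0.0, 161.1]
contact_force: [0.3, 1.3, 1.9]
gripper_width: 33.3
finger_force: 35.7
```

{"method": "jog_arm", "body": {"series": [[0,0,-2,0,0,0,30],[0,0,-4,0,0,0,30],[0,0,-6,0,0,0,30],[0,0,-8,0,0,0,30],[0,0,-10,0,0,0,30]]}}

```text
time: 23.25
ee_pos: [446.5, 203.9, 64.3]
ee_rot: [-180.0, -0.0, 171.1]
contact_force: [-0.1, -1.1, -0.3]
gripper_width: 33.2
finger_force: 35.3
```

```bash
python3 r.py
```

```text
[0.1, -0.88, -0.77, -14.38, -8.03, 1.19, 446.44, 203.84, 64.15, -61.94]
```

It dropped in at yaw near 168°. I back the twist off a little and lower to the seat.

{"method": "jog_arm", "body": {"series": [[0,0,3,0,0,0,30],[0,0,3,0,0,2,30],[0,0,3,0,0,4,30],[0,0,3,0,0,4,30],[0,0,3,0,0,4,30]]}}

```text
time: 24.18
ee_pos: [446.5, 203.9, 60.3]
ee_rot: [-180.0, -0.0, 168.0]
contact_force: [0.4, -1.1, -1.2]
gripper_width: 33.1
finger_force: 35.3
```

```bash
python3 r.py
```

```text
[0.58, -1.25, -1.48, -27.02, -13.96, 2.48, 446.51, 203.93, 60.29, -58.88]
```

{"method": "jog_arm", "body": {"series": [[0,0,0,0,0,1,30],[0,0,0,0,0,2,30],[0,0,0,0,0,4,30],[0,0,0,0,0,5,30],[0,0,0,0,0,5,30]]}}

```text
time: 25.1
ee_pos: [446.7, 204.0, 55.3]
ee_rot: [180.0, 0.0, 168.0]
contact_force: [0.7, -1.2, 2.0]
gripper_width: 33.2
finger_force: 35.6
```

```bash
python3 r.py
```

```text
[1.55, -1.98, 2.16, -34.61, -25.41, 1.97, 446.67, 203.97, 55.37, -58.87]
```

The side force of about -2 N in y and torque of +0.02 N·m show the tail leaning on the slot wall. I relax the twist the other way.

{"method": "jog_arm", "body": {"series": [[0,0,-2,0,0,0,30],[0,0,-4,0,0,0,30],[0,0,-6,0,0,0,30],[0,0,-6,0,0,0,30]]}}

```text
time: 25.9
ee_pos: [446.5, 204.0, 55.3]
ee_rot: [180.0, -0.0, 174.0]
contact_force: [-0.0, -0.2, 1.8]
gripper_width: 33.1
finger_force: 35.7
```

```bash
python3 r.py
```

```text
[0.53, -0.18, 2.05, -3.59, -8.43, 0.28, 446.46, 203.98, 55.27, -64.87]
```

The twist is relaxed and the spring is pressing lightly on the flange. I ease off the compression, open the gripper and look.

{"method": "jog_arm", "body": {"series": [[0,0,0,0,0,-1,30],[0,0,0,0,0,-2,30],[0,0,0,0,0,-2,30]]}}

```text
time: 26.58
ee_pos: [446.5, 203.9, 57.3]
ee_rot: [-180.0, -0.0, 174.0]
contact_force: [-0.1, -0.4, 1.1]
gripper_width: 33.2
finger_force: 35.6
```

```bash
python3 r.py
```

```text
[0.25, 0.12, 0.71, 0.71, -3.09, 1.19, 446.47, 203.93, 57.27, -64.87]
```

{"method": "jog_arm", "body": {"series": [[0,0,0,0,0,0,36],[0,0,0,0,0,0,42],[0,0,0,0,0,0,50],[0,0,0,0,0,0,60],[0,0,0,0,0,0,60]]}}

```text
time: 27.5
ee_pos: [446.5, 203.9, 57.3]
ee_rot: [-180.0, -0.0, 174.0]
contact_force: [1.1, 0.5, 0.5]
gripper_width: 60.1
finger_force: 0.0
```

```bash
python3 r.py
python3 - <<'E'
from h import *
s=vision.read_camera("scene")
cv2.imwrite("pics/m6.png",crop(s["color"],345,205,100,70,8))
E
```

```text
[0.12, -0.1, 0.06, -0.95, 1.03, 1.86, 446.53, 203.95, 57.29, -64.87]
```

View pics/m6.png

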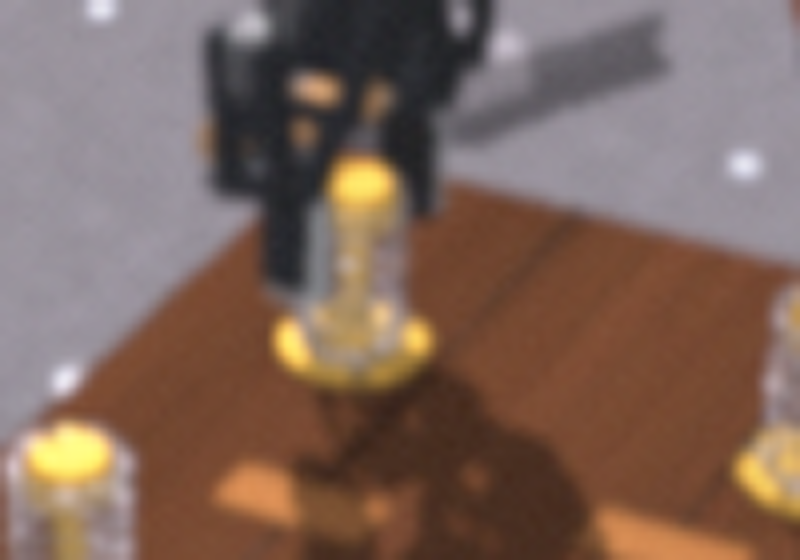

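The crop shows the spring round the stud with its lowest coil on the flange at about (355,365). Its top is just below the head top at (362,180), like the neighbouring studs. I open fully and retreat straight up.

{"method": "jog_arm", "body": {"series": [[0,0,0,0,0,0,70],[0,0,0,0,0,-5,70],[0,0,0,0,0,-30,70],[0,0,0,0,0,-80,70],[0,0,0,0,0,-130,70]]}}

```text
time: 28.48
ee_pos: [446.3, 203.9, 189.0]
ee_rot: [-180.0, -0.0, 174.0]
contact_force: [-0.1, 0.2, 0.3]
gripper_width: 70.3
finger_force: 0.0
```

{"method": "jog_arm", "body": {"series": [[0,0,0,-30,0,-20,70],[0,0,0,20,50,-20,70],[0,0,0,20,100,-20,70],[0,0,0,20,150,-20,70],[0,0,0,20,200,-20,70]]}}

```text
time: 29.1
ee_pos: [447.4, 406.7, 207.8]
ee_rot: [180.0, 0.0, 174.0]
contact_force: [0.6, -0.5, 1.1]
gripper_width: 70.2
finger_force: 0.0
```

{"method": "jog_arm", "body": {"series": [[0,0,0,0,40,0,70],[0,0,0,0,80,0,70],[0,0,0,0,80,0,70],[0,0,0,0,80,0,70]]}}

```text
time: 29.6
ee_pos: [455.8, 484.0, 207.2]
ee_rot: [-180.0, -0.0, 174.0]
contact_force: [-0.9, -0.1, 0.1]
gripper_width: 70.3
finger_force: 0.0
```

Run:
```python
from h import *
s=vision.read_camera("scene");t=vision.read_camera("top");print(sensors.state()["ee_pos"])
cv2.imwrite("pics/m7.png",np.hstack([crop(s["color"],345,205,66,70,6),crop(t["color"],237,262,66,70,6)]))
```

```text
[456.08441153 483.65678835 207.5315349 ]
```

View pics/m7.png

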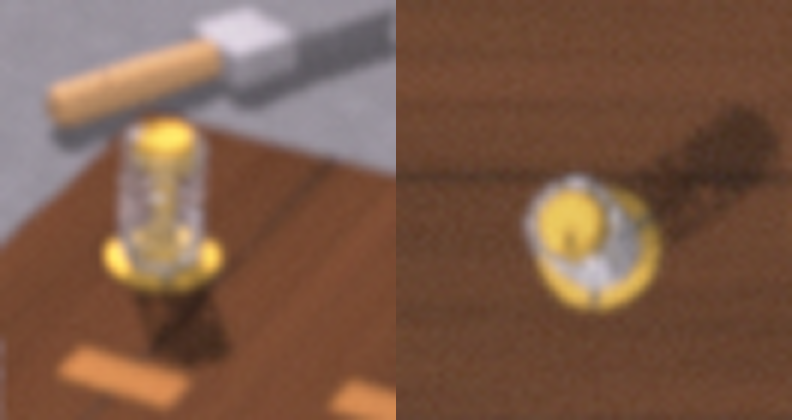

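The final crops show the spring upright on the stud and seated on the flange: base at (165,270) in scene, ring round the head at (570,222) in top. The brush is undisturbed and the arm is well clear, so I hand the job in.

```bash
python3 -c "
from bench import ctrl
print(ctrl.sign_off())"
```

```text
the job is handed in; nothing more can be done
None
```

The tall spring sits on the bare stud's flange and is released, with its tail through both slots and never more than about 4 N on it; the arm is clear, the other springs and brush were not touched, and the job was handed in at about 30 s.

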